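Dispense one sample tin and slide it into the empty tray

ROBOT

A 6-joint arm with a two-finger parallel gripper is mounted at the origin on the work surface. World frame = base frame: x ahead of the robot, y to its left, z up, the work surface at z = 0. Lengths are in m, angles in rad, forces in N, time in s.
With the tool pointing down it reaches from about 0.375 to 0.9 m from the base axis. Payload 3.1 kg.
Tool frame: the origin (TCP) lies midway between the tips of the shut fingers; the grasp point (between the pads) lies 19 mm behind it; z points along the fingers, y is the line along which they close (so a half turn about z gives the same grasp; the last joint's range is limited). The gripper opens to 85 mm and grips with 20 to 120 N. Pads are 22 mm wide; open, the fingers measure 114 mm over their backs; the gripper's body (76 mm by 85 mm) begins 54 mm behind the grasp point. The pads swing forward as they close: fully open they stand 13 mm farther back than shut.
Start: joints at [-1.52, 0.527, 1.433, -0, 1.181, -0.178], TCP at [0.142, -0.609, 0.208] pointing down, gripper open.
Joint ranges: [-3.08, 3.08], [-0.75, 2.2], [0.22, 2.44], [-1.43, 4.57], [0, 2.65], [-2.85, 2.85]. Speed limits (rad/s): [2.79, 2.79, 3.14, 3.14, 3.14, 3.14].

INTERFACE

Orientations are given as a unit quaternion [x, y, z, w].
In Python, from station import manip gives the robot as it stands.
- The arm moves only by the tool step_arm, never from a script. Its argument "targets" is text: rows parted by semicolons, each of 4 numbers parted by spaces: the shift along the tool's x, y, z in mm, then the turn about the tool's z in degrees. A call has 1 to 12 rows; each row is the pose to reach, as a shift and turn from the pose commanded when the call began, along the tool's axes at that moment; what a row does not reach only later rows make up. A row lasts 1/10 s, in which the tool goes at most 50 mm and 8.59 degrees, less where a joint would pass 70% of its speed; a pose out of reach is approached as far as the arm can. A call with a gripper value outside its range is refused whole. "gripper" is the closure, from 0 (fully open) to 1 (shut), set as the call begins (left out, the last holds). The fingers move at their own pace and stop on an object; "squeeze" is the grip in N (left out, the last holds). Time passes only in rows, so rows that repeat a pose let the fingers close. It gives the time, the measured TCP pose, the force, the opening and the grip force at its end, in the units of the state.
- manip.sense(): the state, without advancing time (a new reading comes with each control period).
- manip.snapshot(name): name is "scene" or "side" or "wrist"; returns the picture (420x560x3 uint8, red, green, blue); there is no depth.
- manip.get_calibration(name): a dict with "fov_y" (degrees; the focal length in pixels is half the picture's height over the tangent of half this angle, whatever the lens; pixels are square), "cx", "cy" (the principal point, pixels), "extrinsics" (4x4, takes a point from camera to world coordinates); the wrist camera has in their place "tool_from_camera" (4x4, takes a point from camera to tool coordinates, whose origin is the TCP and whose axes are the flange's). Camera axes: x right, y down, z forward; pixel columns grow to the right and rows downward; lengths in m; the calibration is good to about 2 mm. A picture is of the moment at which its call begins: read the wrist's pose just before it. get_calibration takes no time and is no camera call.
- manip.sign_off(): hands the job in; it is judged then, once.
Trained networks look in the newest picture that a camera, given by its name, has taken for a name from the list of things; names that differ only in an ending like _2 or _b are one class to them, and where a whole thing is asked for, a point or a joint stands for the part that bears it (a point fixed in the world has none). Each returns a list of dicts, best first, with "p" (0 to 1); they miss things now and then, are a little off and sometimes report something else, mostly with a low value. They report only what shows in the picture. A call takes as long as a camera call. They do not tell look-alikes from the thing itself.
- manip.recognise(camera, query): "position" ([column, row] in pixels, amid what is visible of it).
- manip.masks_of(camera, query): "pixels" (420x560 bool, what is visible of it) and "position" ([column, row] in pixels, amid what is visible of it).
- manip.mark_of(camera, query): "position" ([column, row] in pixels: a listed point, or the origin of a listed thing).
The state is a dict: "t": time; "q": joint angles; "qd": joint speeds; "tau": joint torques, N m; "tcp_pos": TCP position; "tool_rot": TCP orientation; "force": force on the tool from outside, world axes, zero at the start; "ft_torque": the same for the moment, N m; "finger_gap": opening from 0.0 (shut) to 1.0 (fully open); "gripper_force": force on a finger pad.
Only numpy, scipy, OpenCV 4.12 (cv2) and the standard library are available. Lean on these libraries where they do the work, as an engineer would, in place of code of your own. Each camera call takes 0.05 s, during which the arm holds its last target. There are 200 camera calls.

TASK

Press the tin dispenser's plunger all the way in once and let it spring back, so that one sample tin comes out on the counter. Then push that tin along the counter with the fingertips into the empty tray, through its open end, until it is wholly inside. Do not lift or tip the tin, and leave the other tins and everything else where they are.

Things in the scene. Friction and masses are not known exactly. Their poses are not given: they have to be found in the camera images.
- dispenser: Tin dispenser fixed to the counter. Origin on the counter under the axis of its clear magazine tube (outer diameter 47 mm, 57 mm at its collar, top at 68 mm, open above). Own axes: z up, outlet to -x, plunger at the back to +x. Cheeks 57 mm over all and 18 mm high guide the lowest tin and reach 30 mm in front of the axis, a grey housing 30 mm high reaches 70 mm behind it.
- plunger (a joint): Stroke of the plunger in m: 0 fully out (at rest; it springs back when let go), 0.095 fully in, at its stop. It is pressed level, along the dispenser's own -x. The spring resists with 2 N at first and 7 N at the end, a little more if pushed fast.
- plunger_head (a point): Centre of the plunger's flat outer end face, 22.5 mm above the counter: a black upright disc 42 mm in diameter and 14 mm thick on a flat steel bar 34 mm wide, 14 mm high. At rest it is 183 mm from the dispenser's origin along its own +x, fully in 88 mm.
- delivery (a point): Point on the counter 88 mm in front of the dispenser's origin (its own -x): about there the centre of the lowest tin stands after one full stroke has pushed it straight out. The tins above drop by one tin when the plunger has sprung back.
- tin1: The lowest tin in the magazine at the start, the one that comes out: a closed round aluminium sample tin, diameter 38 mm, height 16 mm, about 25 g, origin at the centre of its underside, z up.
- tin2: Second tin from below in the magazine: same closed round aluminium sample tin, diameter 38 mm, height 16 mm, about 25 g, origin at the centre of its underside, z up.
- tin3: Third tin from below in the magazine: same kind.
- tin4: Top tin in the magazine: same kind.
- tray_empty: The empty one of two like sheet-steel trays fixed on the counter. Origin on the counter at its middle, z up. 90 mm deep along its own x, 76 mm wide along y; walls 3 mm thick, 12 mm high at both sides and at the back (+x); open at its own -x end, which looks to the robot. Floor level with the counter, so that tins are slid in; 87 by 70 mm inside. A lip stands out 10 mm behind.
- tray_full: The full one of the two trays, beside the empty one, same shape and axes, with two tins in a row in it. Which of the two places is the empty tray changes.
- kept1: Tin already in the full tray, at its back: same closed round aluminium sample tin, diameter 38 mm, height 16 mm, about 25 g, origin at the centre of its underside, z up.
- kept2: Tin already in the full tray, in front of the other: same kind.
- amber: Bystander: small amber glass bottle, diameter 38 mm, height 75 mm, origin under its centre.
- label_roll: Bystander: roll of paper labels lying flat, diameter 64 mm, height 28 mm, origin under its centre.
- white_bottle: Bystander: white plastic bottle, diameter 70 mm, height 160 mm, origin under its centre.
- pigment_jar: Bystander: red-brown pigment jar with a yellow lid, diameter about 84 mm, height 100 mm, origin under its centre.
- powder_jar: Bystander: white powder jar with a green lid, diameter about 80 mm, height 85 mm, origin under its centre.
- scoop: Bystander: steel spoon 170 mm long lying along its own x.
- beaker: Bystander: small glass beaker, diameter 60 mm, height 75 mm, origin under its centre.
Things that resemble listed ones, but are neither listed nor needed, are in the scene too. What is shaped like the tray_empty but brown is not meant.

How it is judged:
By the outcome, as a careful person would: the job done as asked, in the order asked, and still so for the second after the job is handed in, with the robot touching nothing.
It also fails if it takes over 64 s, if anything falls off the work surface, if the arm or the gripper's body presses on something with over 40 N, if the wrist force passes 120 N, or if a joint passes its speed limit or range.

## Working session

There is one attempt and no reset: what is moved stays moved. The work goes in short steps, Python scripts to look and compute and a tool call to move; the robot and the scene stay as the last step left them, time stands still between calls to the robot, and variables do not carry over. Pictures are saved under pics/ and viewed, at most 10 in all, crops included, and the job is handed in when it is done.

Besides the shell and the picture viewer there is one more tool, called as name(argument=value, ...) on one line, values as JSON. step_arm: Moves the arm, as the interface text tells. Its arguments: {"type":"object","properties":{"targets":{"type":"string"},"gripper":{"type":"number"},"squeeze":{"type":"number"}},"required":["targets"]}

```bash
mkdir -p pics; cat > h.py <<'E'
import numpy as np, cv2
from station import manip
from scipy.spatial.transform import Rotation as R
def cam(name, s=None):
    c=manip.get_calibration(name)
    f=210/np.tan(np.radians(c["fov_y"])/2)
    if name=="wrist":
        T=np.eye(4);T[:3,:3]=R.from_quat(s["tool_rot"]).as_matrix();T[:3,3]=s["tcp_pos"]
        E=T@np.array(c["tool_from_camera"])
    else: E=np.array(c["extrinsics"])
    return f,c["cx"],c["cy"],E
def ray(name,uv,z,s=None):
    f,cx,cy,E=cam(name,s)
    d=E[:3,:3]@np.array([(uv[0]-cx)/f,(uv[1]-cy)/f,1]);o=E[:3,3]
    return o+d*(z-o[2])/d[2]
def proj(name,P,s=None):
    f,cx,cy,E=cam(name,s)
    p=np.linalg.inv(E)@np.append(P,1)
    return np.array([cx+f*p[0]/p[2],cy+f*p[1]/p[2]])
def snap(name,fn):
    im=manip.snapshot(name);cv2.imwrite("pics/"+fn,im[:,:,::-1]);return im
E
python3 - <<'E'
from h import *
a=snap("scene","a.png");b=snap("side","b.png")
np.set_printoptions(precision=3,suppress=True)
for c in ("scene","side"):
    print(c,cam(c)[3][:3,3])
    for q,z in (("dispenser",0),("plunger_head",.0225),("delivery",0),("tray_empty",0),("tray_full",0),("kept1",0),("kept2",0)):
        print(q,[(round(d["p"],2),np.round(d["position"]),ray(c,d["position"],z)[:2]) for d in manip.mark_of(c,q)[:4]])
E
```

```text
scene [1.257 0.507 1.189]
dispenser [(0.95, array([304., 200.]), array([0.487, 0.042]))]
plunger_head [(0.91, array([355., 228.]), array([0.502, 0.229]))]
delivery [(0.62, array([202., 156.]), array([ 0.523, -0.338]))]
tray_empty [(0.86, array([222., 199.]), array([ 0.625, -0.173])), (0.62, array([181., 254.]), array([ 0.846, -0.144])), (0.46, array([305., 199.]), array([0.48 , 0.041]))]
tray_full [(0.8, array([252., 218.]), array([ 0.629, -0.051]))]
kept1 [(0.64, array([248., 223.]), array([ 0.65 , -0.051])), (0.49, array([251., 213.]), array([ 0.615, -0.064]))]
kept2 [(0.64, array([248., 223.]), array([ 0.65 , -0.051])), (0.49, array([251., 213.]), array([ 0.615, -0.064]))]
side [0.202 0.501 0.762]
dispenser [(0.96, array([317., 250.]), array([0.497, 0.054])), (0.63, array([294., 190.]), array([ 0.666, -0.059]))]
plunger_head [(0.33, array([149., 328.]), array([0.62 , 0.438]))]
delivery []
tray_empty [(0.89, array([330., 180.]), array([ 0.617, -0.152])), (0.83, array([271., 147.]), array([ 0.835, -0.148])), (0.52, array([263., 297.]), array([0.508, 0.228]))]
tray_full [(0.86, array([302., 197.]), array([ 0.634, -0.053])), (0.58, array([421., 200.]), array([ 0.393, -0.256]))]
kept1 [(0.62, array([295., 191.]), array([ 0.663, -0.057])), (0.54, array([306., 198.]), array([ 0.623, -0.057]))]
kept2 [(0.62, array([295., 191.]), array([ 0.663, -0.057])), (0.54, array([306., 198.]), array([ 0.623, -0.057]))]
```

View pics/a.png

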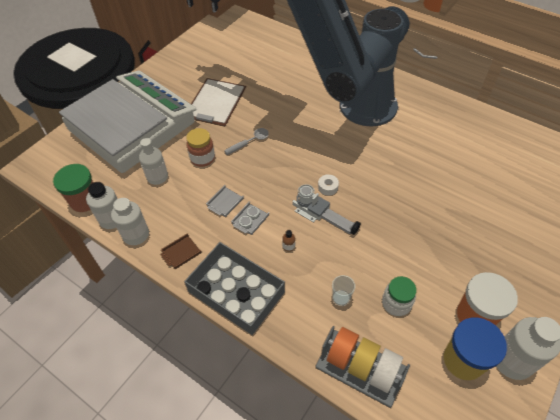

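View pics/b.png

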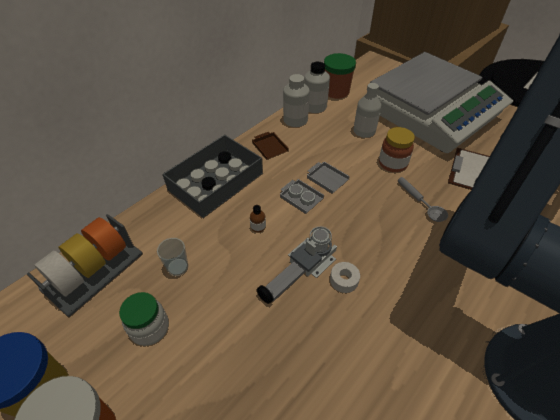

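The scene view shows the dispenser (304,200) with its plunger end at (355,228). There are three tray-like things: grey and empty at (222,199), grey with two tins at (252,218), and brown at (181,254). The one at (222,199) fits tray_empty because it is grey and empty. I'll check that in an enlarged crop.

```bash
python3 - <<'E'
from h import *
a=cv2.imread("pics/a.png")[160:250,195:375];b=cv2.imread("pics/b.png")[160:310,250:370]
a=cv2.resize(a,None,fx=2.4,fy=2.4,interpolation=3);b=cv2.resize(b,None,fx=3,fy=3,interpolation=3)
m=np.zeros((450,800,3),np.uint8);m[:216,:432]=a;m[:,440:]=b
cv2.imwrite("pics/c.png",m)
s=manip.sense();print(s["tcp_pos"],R.from_quat(s["tool_rot"]).as_matrix().round(3))
f,cx,cy,E=cam("wrist",s);print(manip.get_calibration("wrist"))
E
```

```text
[ 0.14236904 -0.60856795  0.20755037] [[ 0.974  0.228 -0.   ]
 [ 0.228 -0.974 -0.   ]
 [-0.     0.    -1.   ]]
{'fov_y': 68.50946069094975, 'cx': 277.6853825432275, 'cy': 213.19064997552059, 'tool_from_camera': array([[ 1.16692913e-03, -9.63927040e-01, -2.66164046e-01,
         6.64760101e-02],
       [ 9.99999313e-01,  1.09621283e-03,  4.14252560e-04,
        -5.11814278e-04],
       [-1.07536801e-04, -2.66164346e-01,  9.63927658e-01,
        -1.67315847e-01],
       [ 0.00000000e+00,  0.00000000e+00,  0.00000000e+00,
         1.00000000e+00]])}
```

View pics/c.png

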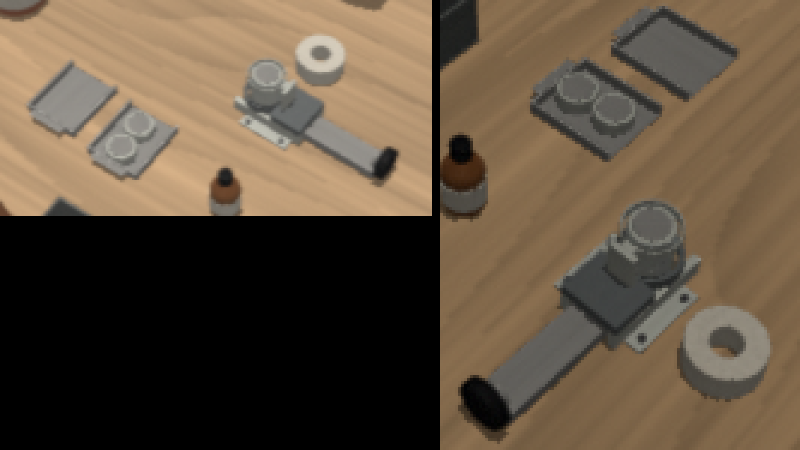

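The crop confirms it: the grey tray at (222,199) is empty and its lip is on the far side, while the one beside it holds two tins. I'll go above the dispenser for a close look.

step_arm(targets="0 0 -120 0;0 0 -120 0;0 0 -120 0;100 -114 -120 -15;150 -171 -120 -22;200 -228 -120 -30;250 -285 -120 -37;300 -342 -120 -45;350 -399 -120 -52;400 -456 -120 -60;450 -513 -120 -67;500 -570 -120 -75", gripper=1)

```text
t: 2.0
tcp_pos: [0.3548, -0.2098, 0.3279]
tool_rot: [0.717, 0.697, 0.0, 0.001]
force: [1.5, -0.2, 0.7]
finger_gap: -0.001
gripper_force: 0.0
```

step_arm(targets="0 0 0 0;0 0 0 0;0 0 0 0;0 0 0 0")

```text
t: 2.4
tcp_pos: [0.3539, -0.213, 0.3275]
tool_rot: [0.719, 0.695, -0.0, 0.0]
force: [-0.5, 0.1, 0.2]
finger_gap: 0.003
gripper_force: 0.0
```

```bash
cat > look.py <<'E'
from h import *
import sys
np.set_printoptions(precision=3,suppress=True)
def look(fn,qs):
    s=manip.sense();snap("wrist",fn)
    print("tcp",s["tcp_pos"],"yaw",np.degrees(R.from_quat(s["tool_rot"]).as_euler("xyz"))[[0,1,2]],"t",s["t"],"F",s["force"])
    for q,z in qs:
        print(q,[(round(d["p"],2),np.round(d["position"]),ray("wrist",d["position"],z,s)[:2]) for d in manip.mark_of("wrist",q)[:3]])
    return s
E
python3 - <<'E'
from look import *
look("d.png",[("dispenser",0),("plunger_head",.0225),("delivery",0),("tray_empty",0),("tray_full",0),("kept1",0),("kept2",0),("tin4",.048),("amber",0),("label_roll",0)])
E
```

```text
tcp [ 0.354 -0.213  0.328] yaw [-179.998    0.022   87.991] t 2.4 F [-0.533  0.142  0.151]
dispenser []
plunger_head [(0.43, array([470.,  58.]), array([ 0.626, -0.061]))]
delivery []
tray_empty [(0.96, array([456., 127.]), array([ 0.631, -0.154]))]
tray_full [(0.68, array([468.,  56.]), array([ 0.636, -0.054]))]
kept1 [(0.92, array([482.,  56.]), array([ 0.657, -0.054])), (0.79, array([454.,  56.]), array([ 0.616, -0.052])), (0.67, array([302., 191.]), array([ 0.391, -0.247]))]
kept2 [(0.92, array([482.,  56.]), array([ 0.657, -0.054])), (0.79, array([454.,  56.]), array([ 0.616, -0.052])), (0.67, array([302., 191.]), array([ 0.391, -0.247]))]
tin4 [(0.65, array([385., 241.]), array([ 0.515, -0.32 ]))]
amber []
label_roll []
```

View pics/d.png

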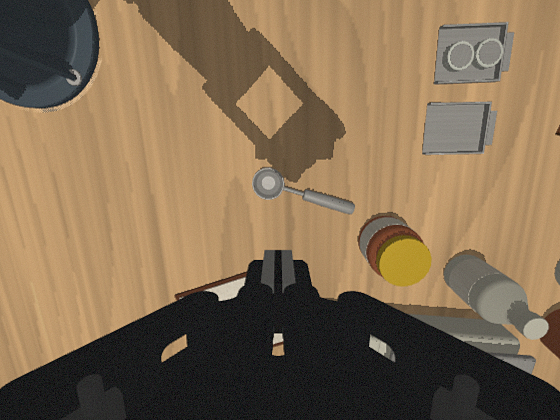

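The wrist view shows the empty tray at (456,127) and the full one at (468,56). The dispenser is still out of frame because the move was cut short, so I'll go on to it.

step_arm(targets="40 20 0 0;80 40 0 0;125 60 0 0;165 80 0 0;205 100 0 0;247 117 0 0;247 117 0 0;247 117 0 0;247 117 0 0;247 117 0 0")

```text
t: 3.95
tcp_pos: [0.4787, 0.0304, 0.3275]
tool_rot: [0.719, 0.695, -0.0, 0.0]
force: [0.3, -0.1, -0.3]
finger_gap: 0.003
gripper_force: 0.0
```

```bash
python3 - <<'E'
from look import *
look("e.png",[("dispenser",0),("plunger_head",.0225),("delivery",0),("tray_empty",0),("tray_full",0),("kept1",0),("tin4",.048),("amber",0),("label_roll",0)])
E
```

```text
tcp [0.479 0.03  0.328] yaw [-179.987    0.016   88.051] t 3.95 F [ 0.335 -0.142 -0.311]
dispenser [(0.8, array([284., 155.]), array([0.489, 0.056]))]
plunger_head [(0.75, array([289.,  21.]), array([0.5  , 0.237])), (0.74, array([226., 145.]), array([0.402, 0.076]))]
delivery []
tray_empty [(0.57, array([368., 275.]), array([ 0.631, -0.157])), (0.57, array([489., 268.]), array([ 0.842, -0.151]))]
tray_full [(0.83, array([375., 222.]), array([ 0.638, -0.06 ]))]
kept1 [(0.77, array([383., 216.]), array([ 0.65 , -0.049])), (0.75, array([360., 218.]), array([ 0.612, -0.051]))]
tin4 [(0.67, array([223., 143.]), array([0.402, 0.08 ])), (0.65, array([289., 159.]), array([0.495, 0.055]))]
amber [(0.84, array([387., 126.]), array([0.648, 0.095]))]
label_roll [(0.74, array([225., 144.]), array([0.397, 0.077]))]
```

View pics/e.png

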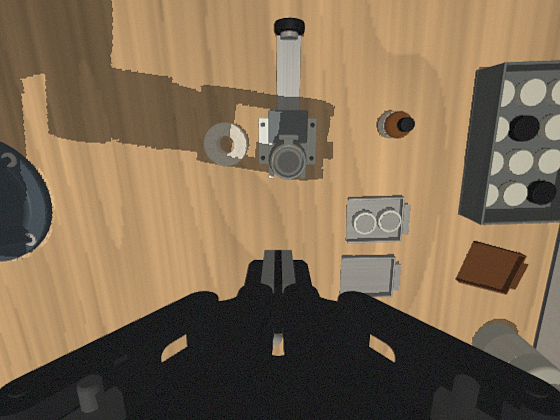

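The wrist view shows the tube at (288,160), the plunger disc at (289,28), the full tray at (375,220) and the empty tray at (368,275). I'll get both directions from the masks.

```bash
python3 - <<'E'
from look import *
s=manip.sense();manip.snapshot("wrist")
def fit(q,z,rows=None,pick=0):
    for d in manip.masks_of("wrist",q)[:3]:
        m=d["pixels"];ys,xs=np.nonzero(m)
        print(q,round(d["p"],2),np.round(d["position"]),"rows",ys.min(),ys.max(),"cols",xs.min(),xs.max(),m.sum())
        if rows:
            P=[]
            for r in range(*rows):
                c=np.nonzero(m[r])[0]
                if len(c): P.append([*ray("wrist",(c.mean(),r),z,s)[:2],len(c)])
            P=np.array(P)
            if len(P)>5: k=np.polyfit(P[:,1],P[:,0],1);print(" line x=k*y+b",k,"dir deg",90-np.degrees(np.arctan(k[0])),P[::10])
        else:
            c=cv2.minAreaRect(np.array([ray("wrist",(x,y),z,s)[:2]*1000 for y,x in zip(ys,xs)],np.float32));print(" rect",c)
fit("plunger",.03,(45,100))
fit("plunger_head",.03,(45,100))
fit("tray_empty",.006);fit("tray_full",.006)
print(ray("wrist",(290,19),.0435,s),"disc top outer edge")
E
```

```text
plunger 0.73 [288.  64.] rows 19 111 cols 274 304 2281
 line x=k*y+b [0.04 0.49] dir deg 87.72408240061577 [[ 0.498  0.207 24.   ]
 [ 0.498  0.195 24.   ]
 [ 0.497  0.182 25.   ]
 [ 0.497  0.17  25.   ]
 [ 0.496  0.157 24.   ]
 [ 0.496  0.144 24.   ]]
plunger 0.6 [284. 119.] rows 19 180 cols 257 316 5219
 line x=k*y+b [0.046 0.489] dir deg 87.38973009484128 [[ 0.498  0.207 24.   ]
 [ 0.498  0.195 24.   ]
 [ 0.497  0.182 24.   ]
 [ 0.496  0.17  24.   ]
 [ 0.496  0.157 24.   ]
 [ 0.496  0.144 24.   ]]
plunger_head 0.72 [288.  63.] rows 19 110 cols 274 304 2307
 line x=k*y+b [0.04 0.49] dir deg 87.71867105933273 [[ 0.498  0.207 24.   ]
 [ 0.497  0.195 25.   ]
 [ 0.496  0.182 25.   ]
 [ 0.496  0.17  24.   ]
 [ 0.496  0.157 26.   ]
 [ 0.496  0.144 24.   ]]
tray_empty 0.94 [493. 269.] rows 242 295 cols 456 525 2601
 rect ((843.7573852539062, -149.39190673828125), (80.37218475341797, 113.1031265258789), 72.84685516357422)
tray_empty 0.92 [371. 276.] rows 256 298 cols 339 400 2245Traceback (most recent call last):
  File "<stdin>", line 18, in <module>
  File "<stdin>", line 15, in fit
  File "h.py", line 13, in ray
    f,cx,cy,E=cam(name,s)
              ~~~^^^^^^^^
  File "h.py", line 5, in cam
    c=manip.get_calibration(name)
ValueError: time passes only in moves, steps and waits
```

step_arm(targets="50 3 0 0;100 6 0 0;150 9 0 0;200 12 0 0;255 14 0 0;255 14 50 0;255 14 100 0;255 14 150 0;255 14 190 0;255 14 230 0;255 14 240 0;255 14 240 0")

```text
t: 5.85
tcp_pos: [0.5003, 0.2857, 0.0861]
tool_rot: [0.718, 0.696, -0.002, -0.001]
force: [-0.5, 1.1, 0.0]
finger_gap: 0.004
gripper_force: 0.0
```

step_arm(targets="0 0 35 0;0 0 65 0;0 0 71 0;0 0 71 0")

```text
t: 6.25
tcp_pos: [0.5022, 0.2863, 0.0176]
tool_rot: [0.718, 0.696, 0.001, 0.0]
force: [0.1, 0.2, 0.4]
finger_gap: -0.002
gripper_force: 0.0
```

step_arm(targets="-10 0 0 0;-20 0 0 0;-28 0 0 0;-36 0 0 0;-44 0 0 0;-52 0 0 0;-60 0 0 0;-70 0 0 0;-80 0 0 0;-90 0 0 0;-100 0 0 0;-100 0 0 0")

```text
t: 7.45
tcp_pos: [0.4981, 0.1856, 0.0168]
tool_rot: [0.719, 0.695, 0.0, -0.0]
force: [-0.4, 4.4, 4.4]
finger_gap: -0.003
gripper_force: 3.1
```

```bash
python3 - <<'E'
from look import *
look("f.png",[("dispenser",0),("plunger_head",.0225)])
E
```

```text
tcp [0.498 0.186 0.017] yaw [179.999  -0.036  88.079] t 7.45 F [-0.411  4.448  4.373]
dispenser []
plunger_head []
```

View pics/f.png

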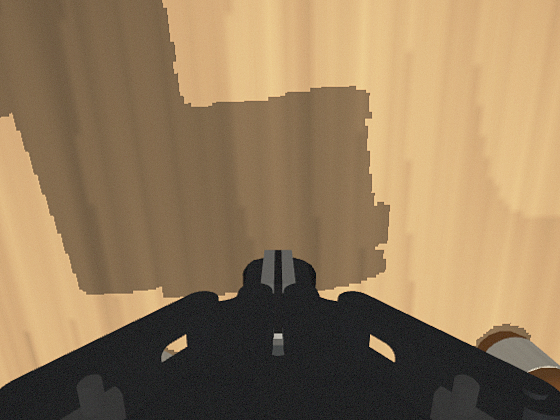

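The wrist view shows the fingertips centred on the black disc at (278,265), and the force fits a mid-stroke spring. I'll press on to the stop.

step_arm(targets="-7 0 0 0;-14 0 0 0;-20 0 0 0;-25 0 0 0;-29 0 0 0;-32 0 0 0;-32 0 0 0")

```text
t: 8.3
tcp_pos: [0.4968, 0.1549, 0.0167]
tool_rot: [0.718, 0.696, 0.0, -0.0]
force: [-0.9, 7.1, 5.2]
finger_gap: -0.002
gripper_force: 4.0
```

step_arm(targets="-2 0 0 0;-4 0 0 0;-4 0 0 0")

```text
t: 8.6
tcp_pos: [0.4967, 0.1511, 0.0168]
tool_rot: [0.718, 0.696, 0.0, -0.0]
force: [-1.7, 7.0, 5.5]
finger_gap: 0.002
gripper_force: 4.1
```

Not at the stop yet (no jump in force), so I'll continue in small steps.

step_arm(targets="-2 0 0 0;-4 0 0 0;-4 0 0 0")

```text
t: 8.9
tcp_pos: [0.4966, 0.1497, 0.0168]
tool_rot: [0.719, 0.695, 0.002, -0.002]
force: [-0.7, 18.7, 4.4]
finger_gap: 0.001
gripper_force: 8.0
```

step_arm(targets="-2 0 0 0;-3 0 0 0;-3 0 0 0")

```text
t: 9.2
tcp_pos: [0.4968, 0.1486, 0.0174]
tool_rot: [0.72, 0.694, 0.003, -0.002]
force: [-1.7, 26.4, 8.3]
finger_gap: -0.002
gripper_force: 11.9
```

Stopped firmly at 26 N. I'll release slowly.

step_arm(targets="10 0 0 0;25 0 0 0;40 0 0 0;55 0 0 0;70 0 0 0;85 0 0 0;100 0 0 0;120 0 0 0;145 0 0 0;145 0 0 0;145 0 -40 0;145 0 -80 0")

```text
t: 10.4
tcp_pos: [0.4994, 0.2868, 0.0951]
tool_rot: [0.718, 0.696, -0.003, -0.001]
force: [1.4, 0.3, 0.2]
finger_gap: -0.002
gripper_force: 0.0
```

step_arm(targets="0 0 -50 0;0 0 -100 0;0 0 -150 0;-50 -20 -160 0;-100 -30 -160 0;-150 -30 -160 0;-200 -30 -160 0;-250 -30 -160 0;-300 -30 -160 0;-300 -30 -160 0;-300 -30 -160 0;-300 -30 -160 0")

```text
t: 11.6
tcp_pos: [0.4611, -0.0104, 0.2561]
tool_rot: [0.718, 0.696, -0.0, -0.001]
force: [0.1, -0.1, 0.5]
finger_gap: 0.006
gripper_force: 0.0
```

```bash
python3 - <<'E'
from look import *
s=look("g.png",[("dispenser",0),("plunger_head",.0225),("delivery",0),("tin1",0),("tray_empty",0),("kept1",0)])
for q in ("tin1","tray_empty"):
    for d in manip.masks_of("wrist",q)[:5]:
        ys,xs=np.nonzero(d["pixels"])
        z=.016 if q=="tin1" else .008
        c=cv2.minAreaRect(np.array([ray("wrist",(x,y),z,s)[:2]*1000 for y,x in zip(ys,xs)],np.float32))
        print(q,round(d["p"],2),np.round(d["position"]),ray("wrist",d["position"],.012,s)[:2],np.round(c[0]),np.round(c[1]),round(c[2],1))
E
```

```text
tcp [ 0.461 -0.01   0.256] yaw [-179.912   -0.034   88.155] t 11.6 F [ 0.105 -0.054  0.546]
dispenser [(0.87, array([301., 129.]), array([0.493, 0.055]))]
plunger_head []
delivery []
tin1 [(0.78, array([300., 195.]), array([ 0.491, -0.034])), (0.7, array([307., 128.]), array([0.501, 0.057]))]
tray_empty [(0.81, array([392., 272.]), array([ 0.628, -0.157])), (0.56, array([534., 261.]), array([ 0.836, -0.144]))]
kept1 [(0.95, array([392., 204.]), array([ 0.62 , -0.051])), (0.91, array([415., 201.]), array([ 0.652, -0.048]))]
tin1 0.84 [307. 130.] [0.499 0.054] [495.  53.] [41. 40.] 88.7
tin1 0.66 [301. 198.] [ 0.49  -0.036] [489. -35.] [39. 38.] 88.6Traceback (most recent call last):
  File "<stdin>", line 7, in <module>
  File "h.py", line 13, in ray
    f,cx,cy,E=cam(name,s)
              ~~~^^^^^^^^
  File "h.py", line 5, in cam
    c=manip.get_calibration(name)
ValueError: time passes only in moves, steps and waits
```

View pics/g.png

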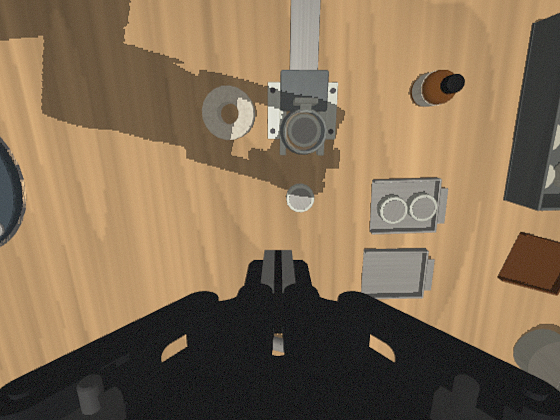

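The wrist view shows tin1 out at (300,197), about 0.490,-0.035. The magazine is at (305,130), and the empty tray spans columns 362–430 and rows 249–297. I'll compute the tray corners and move in behind the tin.

```bash
sed -i 's/^def cam/import functools\n@functools.lru_cache\ndef cal(n): return manip.get_calibration(n)\ndef cam/; s/c=manip.get_calibration(name)/c=cal(name)/' h.py; python3 - <<'E'
from look import *
s=manip.sense()
for n,uv in (("fl",(363,249)),("fr",(362,295)),("bl",(430,250)),("br",(424,297))): print(n,ray("wrist",uv,.012,s),ray("wrist",uv,.0,s))
d=None
manip.snapshot("wrist")
for d in manip.masks_of("wrist","tray_empty")[:2]:
    m=d["pixels"].astype(np.uint8);k=cv2.findContours(m,0,2)[0];k=max(k,key=cv2.contourArea)
    print(round(d["p"],2),[(p,ray("wrist",p,.01,s)[:2]) for p in cv2.approxPolyDP(k,4,True)[:,0]])
E
```

```text
fl [ 0.58  -0.113  0.012] [ 0.583 -0.118  0.   ]
fr [ 0.582 -0.187  0.012] [ 0.585 -0.194  0.   ]
bl [ 0.676 -0.118  0.012] [ 0.682 -0.123  0.   ]
br [ 0.675 -0.193  0.012] [ 0.681 -0.2    0.   ]
0.92 [(array([519, 233], dtype=int32), array([ 0.801, -0.096])), (array([497, 277], dtype=int32), array([ 0.78 , -0.164])), (array([554, 294], dtype=int32), array([ 0.871, -0.195])), (array([559, 289], dtype=int32), array([ 0.876, -0.187])), (array([559, 244], dtype=int32), array([ 0.861, -0.115]))]
0.57 [(array([432, 259], dtype=int32), array([ 0.681, -0.133])), (array([419, 247], dtype=int32), array([ 0.661, -0.113])), (array([365, 249], dtype=int32), array([ 0.584, -0.114])), (array([361, 291], dtype=int32), array([ 0.581, -0.181])), (array([375, 298], dtype=int32), array([ 0.602, -0.194])), (array([419, 298], dtype=int32), array([ 0.668, -0.196])), (array([428, 289], dtype=int32), array([ 0.681, -0.181]))]
```

step_arm(targets="14 29 0 0;14 29 50 0;14 29 100 0;14 29 150 0;14 29 170 0;14 29 170 0;14 29 170 0;14 29 170 0", gripper=0.74)

```text
t: 12.95
tcp_pos: [0.4927, 0.0019, 0.088]
tool_rot: [0.718, 0.696, 0.001, 0.002]
force: [-0.2, 0.6, -0.2]
finger_gap: 0.256
gripper_force: 0.0
```

step_arm(targets="1 -2 40 0;1 -2 70 0;1 -2 79 0;1 -2 79 0;1 -2 79 0")

```text
t: 13.45
tcp_pos: [0.4905, 0.003, 0.0089]
tool_rot: [0.718, 0.696, 0.001, 0.001]
force: [-0.5, 0.7, 0.6]
finger_gap: 0.264
gripper_force: 0.0
```

step_arm(targets="-6 0 0 0;-14 0 0 0;-22 0 0 0;-30 0 0 0;-38 0 0 0;-46 0 0 0;-54 0 0 0;-62 0 0 0;-70 0 0 0;-78 0 0 0;-86 0 0 0;-94 0 0 0")

```text
t: 14.65
tcp_pos: [0.4862, -0.0914, 0.0075]
tool_rot: [0.718, 0.696, -0.0, -0.0]
force: [0.9, -0.2, -0.2]
finger_gap: 0.259
gripper_force: 0.0
```

step_arm(targets="-8 0 0 0;-16 0 0 0;-23 0 0 0;-28 0 0 0;-31 0 0 0;-32 0 0 0;-32 0 0 0;-22 0 0 0;-12 0 0 0;-12 0 -40 0;-12 0 -90 0;-12 0 -90 0")

```text
t: 15.85
tcp_pos: [0.4895, -0.1029, 0.1023]
tool_rot: [0.718, 0.696, 0.002, 0.005]
force: [0.6, 0.0, -0.3]
finger_gap: 0.26
gripper_force: 0.0
```

step_arm(targets="0 0 -30 8;0 0 -60 16;-10 -15 -80 24;-20 -30 -100 32;-30 -45 -100 40;-40 -60 -100 48;-50 -78 -100 56;-50 -78 -100 64;-50 -78 -100 72;-50 -78 -100 80;-50 -78 -100 88;-50 -78 -100 90")

```text
t: 17.05
tcp_pos: [0.4057, -0.1489, 0.1968]
tool_rot: [1.0, -0.017, -0.001, -0.001]
force: [0.4, -0.1, 0.3]
finger_gap: 0.258
gripper_force: 0.0
```

step_arm(targets="0 0 0 0;0 0 0 0;0 0 0 0")

```text
t: 17.35
tcp_pos: [0.4061, -0.1497, 0.1972]
tool_rot: [1.0, -0.015, -0.0, -0.0]
force: [-0.8, -0.6, -0.1]
finger_gap: 0.261
gripper_force: 0.0
```

```bash
python3 - <<'E'
from look import *
s=look("i.png",[("tin1",0),("tray_empty",0),("kept1",0)])
for q in ("tin1","tray_empty"):
  for d in manip.masks_of("wrist",q)[:5]:
    ys,xs=np.nonzero(d["pixels"]);z=.014 if q=="tin1" else .01
    c=cv2.minAreaRect(np.array([ray("wrist",(x,y),z,s)[:2]*1000 for y,x in zip(ys,xs)],np.float32))
    print(q,round(d["p"],2),np.round(d["position"]),np.round(c[0]),np.round(c[1]),round(c[2],1))
E
```

```text
tcp [ 0.406 -0.15   0.197] yaw [-179.978    0.03    -1.769] t 17.35 F [-0.822 -0.563 -0.08 ]
tin1 [(0.96, array([174., 113.]), array([ 0.492, -0.035])), (0.73, array([ 78., 114.]), array([0.495, 0.073]))]
tray_empty []
kept1 []
tin1 0.84 [ 64. 113.] [494.  81.] [35. 34.] 38.5
tin1 0.64 [170. 113.] [489. -36.] [41. 36.] 88.3
tray_empty 0.74 [278.  13.] [ 587. -154.] [77. 18.] 88.3
```

View pics/i.png

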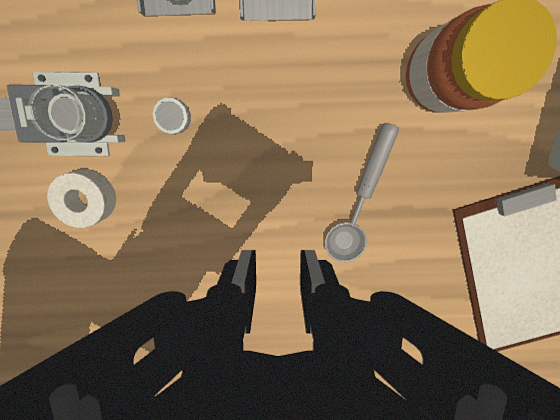

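The tin is still at the delivery spot (172,115), about 0.490,-0.035. The part-open tips stand farther back and passed over it without touching. I'll redo the push in two parts: first with shut fingers near the tube, then with the fingers opened and lower.

step_arm(targets="8 -16 0 -8;16 -32 0 -16;24 -48 0 -24;32 -64 0 -32;40 -80 0 -40;48 -96 0 -48;56 -110 0 -56;64 -126 0 -64;72 -141 0 -72;79 -155 0 -80;79 -155 0 -88;79 -155 0 -90", gripper=1)

```text
t: 18.85
tcp_pos: [0.4904, 0.0027, 0.1974]
tool_rot: [0.717, 0.697, -0.0, -0.0]
force: [0.3, -0.1, -0.3]
finger_gap: -0.002
gripper_force: 0.0
```

step_arm(targets="0 0 40 0;0 0 80 0;0 0 110 0;0 0 110 0;0 0 110 0")

```text
t: 19.35
tcp_pos: [0.4903, 0.0022, 0.0875]
tool_rot: [0.718, 0.696, -0.0, -0.0]
force: [0.2, -0.2, -0.8]
finger_gap: -0.0
gripper_force: 0.0
```

step_arm(targets="0 -1 40 0;0 -1 70 0;0 -1 79 0;0 -1 79 0;-4 -1 79 0;-10 -1 79 0;-16 -1 79 0;-22 -1 79 0;-29 -1 79 0;-36 -1 79 0;-43 -1 79 0;-50 -1 79 0")

```text
t: 20.55
tcp_pos: [0.4875, -0.0484, 0.0084]
tool_rot: [0.718, 0.696, -0.0, -0.0]
force: [0.8, -0.2, 0.4]
finger_gap: 0.001
gripper_force: 0.0
```

step_arm(targets="-4 0 0 0;-4 0 0 0;4 0 0 0;12 0 0 0;12 0 -2 0;12 0 -2 0")

```text
t: 21.15
tcp_pos: [0.488, -0.035, 0.0107]
tool_rot: [0.718, 0.696, 0.0, 0.0]
force: [0.4, -1.1, -0.5]
finger_gap: -0.001
gripper_force: 0.0
```

step_arm(targets="0 0 0 0;0 0 0 0;0 0 0 0;0 0 4 0;0 0 8 0;0 0 8 0", gripper=0.74)

```text
t: 21.75
tcp_pos: [0.4875, -0.0357, 0.0019]
tool_rot: [0.718, 0.696, -0.0, -0.001]
force: [-0.8, -1.0, 0.4]
finger_gap: 0.257
gripper_force: 0.0
```

step_arm(targets="0 0 3 0;-8 0 3 0;-16 0 3 0;-24 0 3 0;-32 0 3 0;-40 0 3 0;-48 0 3 0;-56 0 3 0;-64 0 3 0;-72 0 3 0;-79 0 3 0;-84 0 3 0")

```text
t: 22.95
tcp_pos: [0.4854, -0.1204, -0.0005]
tool_rot: [0.718, 0.696, 0.0, 0.0]
force: [0.5, -0.7, 0.0]
finger_gap: 0.26
gripper_force: 0.0
```

step_arm(targets="-3 0 0 0;-4 0 0 0;-4 0 0 0;6 0 0 0;12 0 0 0;12 0 -40 0;12 0 -90 0;12 0 -140 0;12 0 -200 0;12 0 -200 0;12 0 -200 0")

```text
t: 24.05
tcp_pos: [0.4867, -0.1074, 0.2016]
tool_rot: [0.718, 0.696, 0.001, 0.002]
force: [-0.4, -0.3, 0.3]
finger_gap: 0.26
gripper_force: 0.0
```

step_arm(targets="0 -8 0 8;0 -16 0 16;-10 -24 0 24;-20 -32 0 32;-30 -40 0 40;-40 -48 0 48;-50 -56 0 56;-50 -64 0 64;-50 -78 0 72;-50 -78 0 80;-50 -78 0 88;-50 -78 0 90")

```text
t: 25.25
tcp_pos: [0.4044, -0.1537, 0.1972]
tool_rot: [1.0, -0.018, -0.002, -0.002]
force: [-0.6, -0.2, -0.3]
finger_gap: 0.258
gripper_force: 0.0
```

```bash
python3 - <<'E'
from look import *
s=look("j.png",[("tin1",0),("tray_empty",0)])
for q in ("tin1","tray_empty"):
  for d in manip.masks_of("wrist",q)[:5]:
    ys,xs=np.nonzero(d["pixels"]);z=.014 if q=="tin1" else .01
    c=cv2.minAreaRect(np.array([ray("wrist",(x,y),z,s)[:2]*1000 for y,x in zip(ys,xs)],np.float32))
    print(q,round(d["p"],2),np.round(d["position"]),np.round(c[0]),np.round(c[1]),round(c[2],1))
E
```

```text
tcp [ 0.404 -0.154  0.197] yaw [-179.812    0.277   -2.01 ] t 25.25 F [-0.641 -0.248 -0.289]
tin1 [(0.71, array([171., 115.]), array([ 0.488, -0.035])), (0.6, array([ 75., 114.]), array([0.493, 0.073])), (0.56, array([ 84., 195.]), array([0.4  , 0.081]))]
tray_empty []
tin1 0.97 [ 58. 112.] [494.  82.] [34. 34.] 36.3
tin1 0.96 [166. 111.] [488. -36.] [41. 37.] 88.0
```

View pics/j.png

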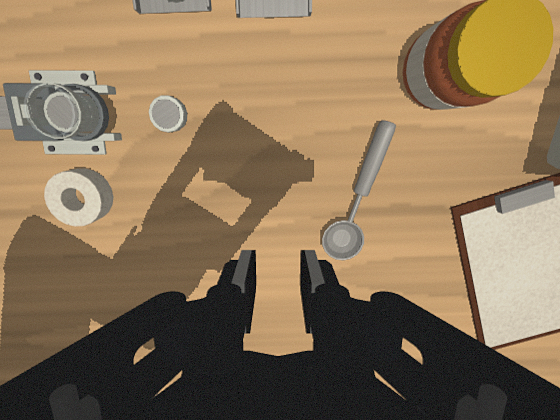

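The tin still seems to be at (167,113), even though the fingers swept through that spot. I'll cross-check with the fixed cameras.

```bash
python3 - <<'E'
from look import *
a=snap("scene","k1.png");b=snap("side","k2.png")
for c in ("scene","side"):
    for q in("tin1","tin4"):
        print(c,q,[(round(d["p"],2),np.round(d["position"]),ray(c,d["position"],0.0)[:2]) for d in manip.mark_of(c,q)[:6]])
for p in ([.488,-.036,0],[.485,-.15,0],[.49,.052,0]): print(proj("scene",p),proj("side",p))
A=cv2.resize(a[160:250,195:345],None,fx=2.6,fy=2.6,interpolation=3);B=cv2.resize(b[150:300,240:380],None,fx=2.8,fy=2.8,interpolation=3)
m=np.zeros((420,790,3),np.uint8);m[:A.shape[0],:390]=A;m[:,395:395+B.shape[1]]=B
cv2.imwrite("pics/k.png",m[:,:,::-1])
E
```

```text
scene tin1 [(0.56, array([280., 192.]), array([ 0.5  , -0.039])), (0.4, array([304., 195.]), array([0.468, 0.031]))]
scene tin4 [(0.56, array([280., 192.]), array([ 0.5  , -0.039])), (0.4, array([304., 195.]), array([0.468, 0.031]))]
side tin1 [(0.56, array([320., 244.]), array([0.504, 0.034])), (0.53, array([342., 231.]), array([ 0.487, -0.032])), (0.44, array([303., 194.]), array([ 0.638, -0.063]))]
side tin4 [(0.56, array([320., 244.]), array([0.504, 0.034])), (0.53, array([342., 231.]), array([ 0.487, -0.032])), (0.44, array([303., 194.]), array([ 0.638, -0.063]))]
[282.847 189.559] [342.614 229.826]
[254.238 173.352] [369.454 204.72 ]
[306.047 202.603] [319.845 251.297]
```

View pics/k.png

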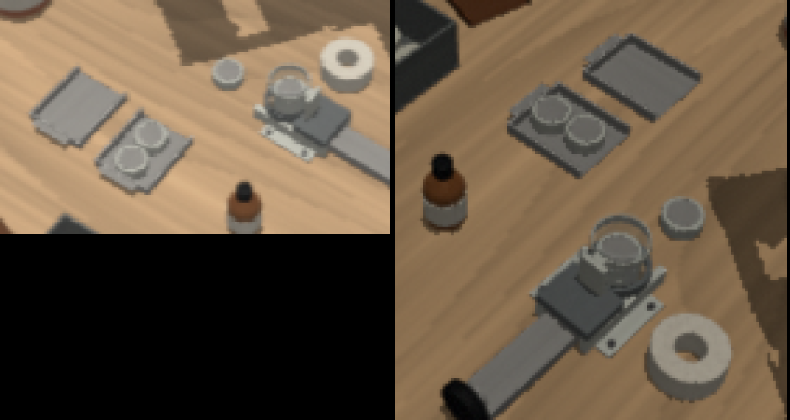

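The fixed cameras agree that tin1 is upright and unmoved at (228,73) in the crop. I need the true height of the fingertips, so I'll lower the shut fingers onto bare counter beside the tin until they touch.

step_arm(targets="10 -45 0 0;22 -90 0 0;22 -119 0 0;22 -119 50 0;22 -119 100 0;22 -119 150 0;22 -119 175 0;22 -119 185 0;22 -119 189 0;22 -119 189 0;22 -119 189 0", gripper=1)

```text
t: 26.9
tcp_pos: [0.433, -0.0373, 0.0117]
tool_rot: [1.0, -0.016, 0.001, 0.0]
force: [0.1, -0.7, 1.0]
finger_gap: 0.002
gripper_force: 0.0
```

step_arm(targets="0 0 2 0;0 0 4 0;0 0 6 0;0 0 8 0;0 0 8 0")

```text
t: 27.4
tcp_pos: [0.4318, -0.0369, 0.0023]
tool_rot: [1.0, -0.016, -0.0, -0.0]
force: [0.2, 1.2, -0.1]
finger_gap: -0.002
gripper_force: 0.0
```

step_arm(targets="0 0 2 0;0 0 3 0;0 0 4 0;0 0 4 0")

```text
t: 27.8
tcp_pos: [0.4318, -0.0369, -0.0017]
tool_rot: [1.0, -0.016, -0.0, -0.0]
force: [0.5, 0.5, -0.3]
finger_gap: 0.002
gripper_force: 0.0
```

step_arm(targets="0 0 2 0;0 0 3 0;0 0 4 0;0 0 4 0")

```text
t: 28.2
tcp_pos: [0.4318, -0.0369, -0.0056]
tool_rot: [1.0, -0.016, -0.0, -0.0]
force: [-1.0, -0.5, 0.1]
finger_gap: 0.0
gripper_force: 0.0
```

step_arm(targets="0 0 2 0;0 0 3 0;0 0 4 0;0 0 4 0")

```text
t: 28.6
tcp_pos: [0.4318, -0.0369, -0.0096]
tool_rot: [1.0, -0.016, -0.0, -0.0]
force: [-0.6, -0.4, -0.7]
finger_gap: -0.003
gripper_force: 0.0
```

step_arm(targets="0 0 1 0;0 0 2 0;0 0 3 0;0 0 3 0")

```text
t: 29.0
tcp_pos: [0.4318, -0.0369, -0.0126]
tool_rot: [1.0, -0.016, -0.0, -0.0]
force: [1.0, 0.2, 0.5]
finger_gap: -0.001
gripper_force: 0.0
```

step_arm(targets="0 0 1 0;0 0 2 0;0 0 2 0")

```text
t: 29.3
tcp_pos: [0.4318, -0.0369, -0.0146]
tool_rot: [1.0, -0.016, -0.0, -0.0]
force: [0.7, -0.4, -0.5]
finger_gap: -0.002
gripper_force: 0.0
```

step_arm(targets="0 0 1 0;0 0 2 0;0 0 2 0")

```text
t: 29.6
tcp_pos: [0.4318, -0.0369, -0.0166]
tool_rot: [1.0, -0.016, -0.0, -0.0]
force: [-0.9, 0.4, -0.9]
finger_gap: 0.001
gripper_force: 0.0
```

step_arm(targets="0 0 1 0;0 0 2 0;0 0 2 0")

```text
t: 29.9
tcp_pos: [0.4319, -0.0369, -0.0186]
tool_rot: [1.0, -0.016, -0.0, -0.0]
force: [-0.8, 0.1, 0.4]
finger_gap: 0.001
gripper_force: 0.0
```

```bash
python3 - <<'E'
from look import *
s=look("l.png",[("tin1",0)])
for d in manip.masks_of("wrist","tin1")[:3]:
    m=d["pixels"];ys,xs=np.nonzero(m)
    print(round(d["p"],2),np.round(d["position"]),xs.min(),xs.max(),ys.min(),ys.max(),m.sum())
    for dz in (0,.01,.02,.03):
        s2=dict(s);p=np.array(s["tcp_pos"],float);p[2]+=dz;s2["tcp_pos"]=p
        c=cv2.minAreaRect(np.array([ray("wrist",(x,y),.015,s2)[:2]*1000 for y,x in zip(ys,xs)],np.float32))
        print(dz,np.round(c[0]),np.round(c[1]))
E
```

```text
tcp [ 0.432 -0.037 -0.019] yaw [-179.997    0.009   -1.834] t 29.9 F [-0.756  0.062  0.418]
tin1 [(0.93, array([272., 149.]), array([ 0.489, -0.036]))]
0.93 [272. 152.] 225 314 104 195 6364
0 [489. -35.] [38. 38.]
0.01 [488. -35.] [40. 41.]
0.02 [487. -35.] [43. 43.]
0.03 [487. -34.] [46. 46.]
0.7 [  3. 180.] 0 6 149 209 270
0 [480.  82.] [ 3. 27.]
0.01 [478.  91.] [ 3. 29.]
0.02 [477. 100.] [ 3. 31.]
0.03 [476. 109.] [ 3. 33.]
```

The tin's apparent size fits the reported pose, so the fingertips must really end well behind the nominal TCP. I'll keep lowering in small steps until they touch.

step_arm(targets="0 0 1 0;0 0 2 0;0 0 2 0")

```text
t: 30.35
tcp_pos: [0.4318, -0.0369, -0.0206]
tool_rot: [1.0, -0.016, -0.0, -0.0]
force: [-0.9, 0.3, -1.5]
finger_gap: -0.005
gripper_force: 0.0
```

step_arm(targets="0 0 1 0;0 0 2 0;0 0 2 0")

```text
t: 30.65
tcp_pos: [0.4319, -0.0369, -0.0226]
tool_rot: [1.0, -0.016, -0.0, -0.0]
force: [0.8, -0.4, -0.2]
finger_gap: -0.003
gripper_force: 0.0
```

step_arm(targets="0 0 1 0;0 0 2 0;0 0 2 0")

```text
t: 30.95
tcp_pos: [0.432, -0.037, -0.0237]
tool_rot: [1.0, -0.016, 0.0, 0.0]
force: [-1.3, 0.4, 9.4]
finger_gap: 0.003
gripper_force: 4.5
```

The fingertips touch the counter at a reported TCP height of -0.023, so earlier passes really were about 23 mm too high. I'll now straddle the tin with part-open fingers, which keeps the gripper body clear of the tube, and slide it sideways with one fingertip.

step_arm(targets="0 0 -30 0;0 0 -62 0;30 2 -62 0;56 3 -62 0;56 3 -62 0;56 3 -62 0;56 3 -30 0;56 3 -10 0;56 3 0 0;56 3 0 0", gripper=0.3)

```text
t: 31.95
tcp_pos: [0.4854, -0.0411, -0.0258]
tool_rot: [1.0, -0.016, -0.002, -0.001]
force: [0.2, -0.7, 0.1]
finger_gap: 0.699
gripper_force: 0.0
```

step_arm(targets="0 0 2 0;0 0 4 0;0 0 4 0")

```text
t: 32.25
tcp_pos: [0.4881, -0.0418, -0.028]
tool_rot: [1.0, -0.016, 0.0, 0.0]
force: [1.0, 0.5, 0.1]
finger_gap: 0.698
gripper_force: 0.0
```

step_arm(targets="0 0 2 0;0 4 3 0;0 10 3 0;0 18 3 0;0 28 3 0;0 38 3 0;0 48 3 0;0 58 3 0;0 68 3 0;0 78 3 0;0 88 3 0;0 96 3 0")

```text
t: 33.45
tcp_pos: [0.4835, -0.1346, -0.0289]
tool_rot: [1.0, -0.016, -0.001, -0.002]
force: [1.0, 15.2, 23.1]
finger_gap: 0.7
gripper_force: 11.4
```

```bash
python3 - <<'E'
from look import *
s=look("m.png",[("tin1",0)])
for c in("scene","side"):
    manip.snapshot(c); print(c,[(round(d["p"],2),np.round(d["position"]),ray(c,d["position"],0.008)[:2]) for d in manip.recognise(c,"tin1")[:5]])
E
```

```text
tcp [ 0.484 -0.135 -0.029] yaw [-179.807    0.088   -1.885] t 33.45 F [ 1.035 15.151 23.08 ]
tin1 [(0.59, array([255., 265.]), array([ 0.486, -0.123]))]
scene [(0.58, array([257., 176.]), array([ 0.495, -0.132])), (0.57, array([289., 240.]), array([0.635, 0.088]))]
side [(0.69, array([356., 128.]), array([ 0.692, -0.384])), (0.5, array([368., 206.]), array([ 0.481, -0.137])), (0.46, array([319., 236.]), array([0.516, 0.025]))]
```

The tin is sliding, now at about y = -0.125. The tips were dragging on the counter, so I'll raise 3 mm and finish the sideways slide.

step_arm(targets="0 0 -3 0;0 6 -3 0;0 13 -3 0;0 20 -3 0;0 25 -3 0;0 27 -3 0;0 27 -3 0;0 21 -3 0;0 21 -40 0;0 21 -80 0;-50 21 -100 0;-80 21 -100 0")

```text
t: 34.95
tcp_pos: [0.4039, -0.1558, 0.0706]
tool_rot: [1.0, -0.015, 0.002, 0.001]
force: [-1.1, -0.2, -1.0]
finger_gap: 0.701
gripper_force: 0.0
```

step_arm(targets="0 0 0 0;0 0 0 0", gripper=0.74)

```text
t: 35.15
tcp_pos: [0.4038, -0.1557, 0.0688]
tool_rot: [1.0, -0.016, 0.0, 0.0]
force: [0.8, -0.4, 0.2]
finger_gap: 0.367
gripper_force: 0.0
```

```bash
python3 - <<'E'
from look import *
s=look("n.png",[("tin1",0),("tray_empty",0),("pigment_jar",0),("scoop",0)])
for q in ("tin1","tray_empty"):
  for d in manip.masks_of("wrist",q)[:3]:
    ys,xs=np.nonzero(d["pixels"]);z=.015 if q=="tin1" else .008
    c=cv2.minAreaRect(np.array([ray("wrist",(x,y),z,s)[:2]*1000 for y,x in zip(ys,xs)],np.float32))
    print(q,round(d["p"],2),np.round(d["position"]),np.round(c[0]),np.round(c[1]),round(c[2],1))
E
```

```text
tcp [ 0.404 -0.156  0.069] yaw [179.995  -0.018  -1.857] t 35.15 F [ 0.817 -0.447  0.225]
tin1 [(0.55, array([274., 107.]), array([ 0.485, -0.155]))]
tray_empty []
pigment_jar [(0.56, array([530.,  38.]), array([ 0.525, -0.333])), (0.32, array([274., 105.]), array([ 0.486, -0.156]))]
scoop [(0.84, array([393., 228.]), array([ 0.39 , -0.248]))]
tin1 0.82 [272. 106.] [ 484. -154.] [38. 37.] 45.6
tin1 0.65 [  5. 108.] [488.  28.] [ 5. 22.] 75.1
```

Tin1 is now at (0.4845,-0.154), in line with the tray mouth. I'll descend behind it with the tips about 7 mm above the counter and push it in.

step_arm(targets="0 0 40 0;0 -1 75 0;0 -1 86 0;0 -1 86 0;12 -1 86 0;24 -1 86 0;34 -1 86 0;44 -1 86 0;54 -1 86 0;64 -1 86 0;74 -1 86 0;84 -2 86 0")

```text
t: 36.7
tcp_pos: [0.4888, -0.1568, -0.0175]
tool_rot: [1.0, -0.016, -0.0, -0.0]
force: [-0.1, 0.1, 0.5]
finger_gap: 0.261
gripper_force: 0.2
```

```bash
cat > chk.py <<'E'
from look import *
s=look("o%d.png"%int(manip.sense()["t"]*100),[("tin1",0),("tray_empty",0)])
for q in ("tin1","tray_empty"):
  for d in manip.masks_of("wrist",q)[:4]:
    ys,xs=np.nonzero(d["pixels"]);z=.015 if q=="tin1" else .01
    c=cv2.minAreaRect(np.array([ray("wrist",(x,y),z,s)[:2]*1000 for y,x in zip(ys,xs)],np.float32))
    print(q,round(d["p"],2),np.round(d["position"]),np.round(c[0]),np.round(c[1]),round(c[2],1))
E
python3 chk.py
```

```text
tcp [ 0.489 -0.157 -0.018] yaw [-179.996    0.011   -1.84 ] t 36.7 F [-0.147  0.077  0.469]
tin1 [(0.87, array([281., 210.]), array([ 0.515, -0.159]))]
tray_empty []
tin1 0.67 [279. 217.] [ 514. -158.] [38. 39.] 51.4
tray_empty 0.81 [266.  34.] [ 592. -155.] [77. 25.] 88.5
```

The tin is cradled at (0.514,-0.158). I'll carry on into the tray with a slight correction.

step_arm(targets="10 -1 0 0;20 -1 0 0;30 -2 0 0;40 -3 0 0;50 -4 0 0;60 -5 0 0;70 -5 0 0;80 -5 0 0;90 -5 0 0;100 -5 0 0;110 -5 0 0;117 -5 0 0")

```text
t: 38.15
tcp_pos: [0.6064, -0.1557, -0.0175]
tool_rot: [1.0, -0.016, 0.0, 0.0]
force: [-0.1, 0.0, -0.2]
finger_gap: 0.263
gripper_force: 0.1
```

step_arm(targets="3 0 0 0;3 0 0 0;-10 0 0 0;-30 0 0 0;-60 0 -20 0;-90 0 -70 0;-90 0 -120 0;-90 0 -170 0;-90 0 -190 0;-90 0 -190 0")

```text
t: 39.15
tcp_pos: [0.5176, -0.154, 0.1772]
tool_rot: [1.0, -0.016, 0.004, 0.002]
force: [-0.3, 0.4, -0.7]
finger_gap: 0.257
gripper_force: 0.0
```

```bash
python3 chk.py; python3 - <<'E'
from look import *
s=manip.sense();manip.snapshot("wrist")
for q in("kept1","tray_full","dispenser","amber","label_roll"): print(q,[(round(d["p"],2),ray("wrist",d["position"],0,s)[:2]) for d in manip.mark_of("wrist",q)[:4]])
E
```

```text
tcp [ 0.518 -0.154  0.177] yaw [179.746  -0.507  -1.844] t 39.15 F [-0.295  0.389 -0.697]
tin1 [(0.97, array([277.,  80.]), array([ 0.634, -0.158])), (0.63, array([ 81., 225.]), array([0.483, 0.076]))]
tray_empty [(0.9, array([276.,  87.]), array([ 0.627, -0.157]))]
tin1 0.96 [274.  76.] [ 633. -156.] [37. 38.] 88.3
tin1 0.81 [ 69. 232.] [480.  83.] [30. 35.] 78.9
tray_empty 0.59 [257.  84.] [ 631. -155.] [ 76. 101.] 89.0
tray_empty 0.49 [ 83. 295.] [397.  82.] [66. 86.] 38.0
kept1 [(0.83, array([ 0.657, -0.052])), (0.81, array([ 0.619, -0.054]))]
tray_full [(0.59, array([ 0.634, -0.056]))]
dispenser [(0.85, array([0.494, 0.054]))]
amber [(0.35, array([0.485, 0.079]))]
label_roll [(0.69, array([0.403, 0.08 ]))]
```

Tin1 stands at (0.633,-0.156), wholly inside the empty tray (centre about 0.627,-0.157). The kept tins, dispenser and label roll are where they were, and the arm is clear of everything.

```bash
python3 -c "
from station import manip
print(manip.sign_off())"
```

```text
the job is handed in; nothing more can be done
None
```

The plunger was pressed to its stop and sprang back, and the tin that came out was slid into the empty tray, wholly inside; I handed the job in after about 39 s of the 64 s, and no verdict came back.

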